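# Switch on the make-up counter's lights in order

## Robot

A 7-joint arm with a two-finger parallel gripper is mounted at the origin on the work surface. World frame = base frame: x ahead of the robot, y to its left, z up, the work surface at z = 0. Lengths are in m, angles in rad, forces in N, time in s.
With the tool pointing down it reaches from about 0.4 to 0.85 m from the base axis. Payload 4.5 kg.
Tool frame: the origin (TCP) lies at the very end of the fingers, on their centre line; the grasp point (between the pads) lies 19 mm behind it (r.grip_depth is the distance from the TCP to the grasp point, in m); z points along the fingers, x is the direction in which the jaws open and shut, and the axes are right-handed (so a half turn about z gives the same grasp; the last joint's range is limited). The gripper opens to 88 mm and grips with 3 to 60 N. Pads are 18 mm wide; open, the fingers measure 123 mm over their backs; the gripper's body (75 mm by 187 mm) begins 45 mm behind the grasp point.
Start: joints at [-1.235, 0.689, -0.195, 1.565, 0.157, 0.902, -0.215], TCP at [0.186, 0.597, 0.239] pointing down, gripper open.
Joint ranges: [-3.01, 3.01], [-0.46, 2.08], [-1.47, 1.51], [0.13, 2.56], [-1, 4.14], [0.04, 2.09], [-2.66, 2.66]. Speed limits (rad/s): [2.57, 2.57, 3.14, 3.14, 3.14, 3.14, 3.14].

## Interface

Orientations are given as a unit quaternion [x, y, z, w].
In Python, from plant import r gives the robot as it stands. The module is installed in compiled form; this text tells all that it offers.
- The arm moves only by the shell command python3 -m jog 'ROWS' [FORCE]. ROWS is JSON, a list of rows, each a list of 5 numbers: the shift along the tool's x, y, z in units of 1 m (1.0 is 1 m), then the turn about the tool's z in units of 360 degrees (1.0 is 360 degrees), then the closure, from 0 (fully open) to 1 (shut). In form: [[dx, dy, dz, yaw, fingers], ...]. A call has 1 to 20 rows; each row shifts and turns the commanded pose from where the row before left it, along the tool's axes as they then stand; what a row does not reach is not made up. A row lasts 1/10 s, in which the tool goes at most 50 mm and 8.59 degrees, less where a joint would pass 70% of its speed; a pose out of reach is approached as far as the arm can. A call with a number of a shift or a turn outside -1 to 1 is refused whole. A call with a gripper value outside its range is refused whole. The fingers move at their own pace and stop on an object; FORCE is the grip in N (left out, the last holds). Time passes only in rows, so rows that do not move let the fingers close. It gives the time, the measured TCP pose, the force and the opening at its end, in the units of the state.
- r.get_state(): the state, without advancing time (a new reading comes with each control period).
- r.snapshot(name): name is "scene" or "top" or "wrist"; returns the picture (420x560x3 uint8, red, green, blue); there is no depth.
- r.get_calibration(name): a dict with "mtx" (3x3 intrinsics, pixels), "R" (3x3) and "t" (3): a world point X has camera coordinates R X + t. Camera axes: x right, y down, z forward; pixel columns grow to the right and rows downward; lengths in m; the calibration is good to about 2 mm. A picture is of the moment at which its call begins: read the wrist's pose just before it. get_calibration takes no time and is no camera call; for the wrist camera it gives the pose at the moment of the call.
- r.finish_job(): hands the job in, once; it reports no verdict.
Trained networks look in the newest picture that a camera, given by its name, has taken for a name from the list of things; names that differ only in an ending like _2 or _b are one class to them, and where a whole thing is asked for, a point or a joint stands for the part that bears it (a point fixed in the world has none). Each returns a list of dicts, best first, with "score" (0 to 1); they miss things now and then, are a little off and sometimes report something else, mostly with a low value. They report only what shows in the picture. A call takes as long as a camera call.
- r.cut_out(thing, camera): "pixels" (420x560 bool, what is visible of it) and "rect" ([left, top, right, bottom] in pixels, round what is visible of it).
The state is a dict: "clock": time; "q": joint angles; "qd": joint speeds; "joint_torque": joint torques, N m; "tool_pos": TCP position; "eef_rot": TCP orientation; "contact_force": force on the tool from outside, world axes, zero at the start; "moment": the same for the moment, N m; "opening": opening from 0.0 (shut) to 1.0 (fully open).
Only numpy, scipy, OpenCV 4.12 (cv2) and the standard library are available. Lean on these libraries where they do the work, as an engineer would, in place of code of your own. Each camera call takes 0.05 s, during which the arm holds its last target.

## Task

The shop is opening: switch on the counter lighting by pressing down the raised, dotted end of the rockers until each is fully over, first the red one, then the white one, then the green one. Leave the black rocker as it is, do not switch back off any rocker already on, and leave the lipsticks and the other goods standing or lying where they are.

Things in the scene. Friction and masses are not known exactly. Their poses are not given: they have to be found in the camera images.
- red_rocker (a joint): red rocker (the mains switch): flat paddle 52 x 30 x 8 mm, hinged across its middle on a fixed grey base (66 x 44 mm); four in a row, 60 mm apart, colours in any order. 0 to 0.04 rad = off: the end with a small dot (on the console's -x side) stands raised. 0.42 = fully on: dot end down. Stiff, no spring: it stays where it is left; 2 to 4 N straight down at the dot tips it, so push on to the stop
- red_dot (a point): dot on the top face of the red rocker's raised end, 18 mm from the hinge, 8 mm from the end; moves with the paddle. Off: 46 mm above the counter; fully on: 38 mm. x axis: lengthwise from dot to hinge, level when off; y axis: along the hinge and the row. Hinge axis 38 mm above the counter, paddle's top at the hinge 42 mm, grey base's top 28 mm
- white_rocker (a joint): white rocker (the shelf lights): flat paddle 52 x 30 x 8 mm, hinged across its middle on a fixed grey base (66 x 44 mm); four in a row, 60 mm apart, colours in any order. 0 to 0.04 rad = off: the end with a small dot (on the console's -x side) stands raised. 0.42 = fully on: dot end down. Stiff, no spring: it stays where it is left; 2 to 4 N straight down at the dot tips it, so push on to the stop
- white_dot (a point): dot on the top face of the white rocker's raised end, 18 mm from the hinge, 8 mm from the end; moves with the paddle. Off: 46 mm above the counter; fully on: 38 mm. x axis: lengthwise from dot to hinge, level when off; y axis: along the hinge and the row. Hinge axis 38 mm above the counter, paddle's top at the hinge 42 mm, grey base's top 28 mm
- green_rocker (a joint): green rocker (the drawer lights): flat paddle 52 x 30 x 8 mm, hinged across its middle on a fixed grey base (66 x 44 mm); four in a row, 60 mm apart, colours in any order. 0 to 0.04 rad = off: the end with a small dot (on the console's -x side) stands raised. 0.42 = fully on: dot end down. Stiff, no spring: it stays where it is left; 2 to 4 N straight down at the dot tips it, so push on to the stop
- green_dot (a point): dot on the top face of the green rocker's raised end, 18 mm from the hinge, 8 mm from the end; moves with the paddle. Off: 46 mm above the counter; fully on: 38 mm. x axis: lengthwise from dot to hinge, level when off; y axis: along the hinge and the row. Hinge axis 38 mm above the counter, paddle's top at the hinge 42 mm, grey base's top 28 mm
- black_rocker (a joint): black rocker (the security gate, to be left off): flat paddle 52 x 30 x 8 mm, hinged across its middle on a fixed grey base (66 x 44 mm); four in a row, 60 mm apart, colours in any order. 0 to 0.04 rad = off: the end with a small dot (on the console's -x side) stands raised. 0.42 = fully on: dot end down. Stiff, no spring: it stays where it is left; 2 to 4 N straight down at the dot tips it, so push on to the stop
- black_dot (a point): dot on the top face of the black rocker's raised end, 18 mm from the hinge, 8 mm from the end; moves with the paddle. Off: 46 mm above the counter; fully on: 38 mm. x axis: lengthwise from dot to hinge, level when off; y axis: along the hinge and the row. Hinge axis 38 mm above the counter, paddle's top at the hinge 42 mm, grey base's top 28 mm
- console: the chrome plate that carries the four switches, 130 (x) x 290 (y) x 12 mm high, fixed; origin on the counter, 10 mm to -x of the plate's centre; x axis away from the robot's side across the plate, y along the row of switches, whose hinges lie at x = -10 mm, y = -90, -30, 30, 90 mm. Two lipsticks stand on its far edge at about x = 55 mm
- lipstick_pink: standing uncapped lipstick with a pink tip on the far edge of the console, 21 mm across, 70 mm tall; loose, a bystander; origin at its underside, z axis up
- lipstick_coral: standing uncapped lipstick with a coral tip on the far edge of the console, 21 mm across, 70 mm tall; loose, a bystander; origin at its underside, z axis up
- lipstick_plum: standing uncapped lipstick with a plum tip beside the console on the counter, 21 mm across, 70 mm tall; loose, a bystander; origin at its underside, z axis up
- compact: black round closed powder compact lying flat, 72 mm across, 17 mm high; loose, a bystander; origin at its underside, z axis up
- jar: cream jar with a black lid, 56 mm across, 40 mm tall; loose, a bystander; origin at its underside, z axis up
- pump_bottle: beige make-up bottle with a black pump, 40 mm across, 110 mm tall; loose, a bystander; origin at its underside, z axis up
- pencil: brown cosmetic pencil lying along its x axis, 132 mm long, 8 mm thick; loose, a bystander; origin at its underside near its middle

How it is judged:
On the way, in this order (a step that is already met when the one before it is completed fails the run):
1. the red rocker is pressed fully on, the others still off (value of joint red_rocker above 0.34 rad and value of joint each of white_rocker, green_rocker, black_rocker below 0.21 rad), for 0.2 s.
2. then the white rocker is fully on, red staying on, green and black off (value of joint each of red_rocker, white_rocker above 0.34 rad and value of joint each of green_rocker, black_rocker below 0.21 rad), for 0.2 s.
3. then the green rocker is fully on, red and white staying on, black off (value of joint each of red_rocker, white_rocker, green_rocker above 0.34 rad and value of joint black_rocker below 0.21 rad), for 0.2 s.
At the end, for the whole second after the job is handed in: The red, white and green rockers are fully on (each above 0.34 of 0.42 rad), the black one is off (below 0.1 rad), and every bystander is within 20 mm of where it began, the lipsticks and the bottle upright (within 0.4 rad) (value of joint each of red_rocker, white_rocker, green_rocker above 0.34 rad and value of joint black_rocker below 0.1 rad and distance of each of lipstick_pink, lipstick_coral, lipstick_plum, compact, jar, pump_bottle, pencil from where it was at the start of the episode below 0.02 m and angle between each of lipstick_pink, lipstick_coral, lipstick_plum, pump_bottle's own z axis and vertical below 0.4 rad); the robot touches nothing.
It fails at once if the white rocker is on while red is off (value of joint white_rocker above 0.21 rad and value of joint red_rocker below 0.21 rad).
It fails at once if the green rocker is on while red or white is off (value of joint green_rocker above 0.21 rad and value of joint any of red_rocker, white_rocker below 0.21 rad).
It fails at once if the black rocker is switched (tipped past its middle) (value of joint black_rocker above 0.21 rad).
It fails at once if a bystander is lifted, carried, shoved more than 20 mm, or tipped over (not (distance of lipstick_pink from where it was at the start of the episode below 0.02 m) or not (distance of lipstick_coral from where it was at the start of the episode below 0.02 m) or not (distance of lipstick_plum from where it was at the start of the episode below 0.02 m) or not (distance of compact from where it was at the start of the episode below 0.02 m) or not (distance of jar from where it was at the start of the episode below 0.02 m) or not (distance of pump_bottle from where it was at the start of the episode below 0.02 m) or not (distance of pencil from where it was at the start of the episode below 0.02 m) or not (angle between lipstick_pink's own z axis and vertical below 0.4 rad) or not (angle between lipstick_coral's own z axis and vertical below 0.4 rad) or not (angle between lipstick_plum's own z axis and vertical below 0.4 rad) or not (angle between pump_bottle's own z axis and vertical below 0.4 rad)).
It also fails if it takes over 40 s, if anything falls off the work surface, if the arm or the gripper's body presses on something with over 40 N, if the wrist force passes 120 N, or if a joint passes its speed limit or range.

## Working session

There is one attempt and no reset: what is moved stays moved. The work goes in short steps, Python scripts to look and compute and a shell command to move; the robot and the scene stay as the last step left them, time stands still between calls to the robot, and variables do not carry over. Pictures are saved under pics/ and viewed, and the job is handed in when it is done.

```bash
mkdir -p pics; python3 - <<'E'
from plant import r
import cv2,numpy as np
s=r.get_state(); print(s)
for n in ["scene","top"]:
    im=r.snapshot(n); cv2.imwrite(f"pics/{n}1.png",im[:,:,::-1]); c=r.get_calibration(n); print(n,c)
    for t in ["red_dot","white_dot","green_dot","black_dot"]:
        o=r.cut_out(t,n)
        for d in o[:2]: 
            ys,xs=np.nonzero(d["pixels"]); print(n,t,round(d["score"],2),d["rect"],xs.mean(),ys.mean())
print(r.get_state()["clock"])
E
```

```text
{'clock': 0.0, 'q': array([-1.23517216,  0.68999979, -0.19450821,  1.5663433 ,  0.15732413,
        0.90247543, -0.21511092]), 'qd': array([ 0.00035213,  0.00421212, -0.00056714, -0.00251963, -0.00042344,
       -0.00087525, -0.00056885]), 'joint_torque': array([ 8.43872222e-04, -5.27572632e+01, -1.26657967e+00, -1.53429186e+01,
       -5.25748206e-02,  6.59547601e-03,  1.80245788e-04]), 'tool_pos': array([0.18565749, 0.59613146, 0.23790021]), 'eef_rot': array([ 8.05351228e-01,  5.92797233e-01, -6.90632801e-04,  6.01763370e-04]), 'contact_force': array([ 0.62573576, -0.53611564, -0.08432028]), 'moment': array([ 0.03559793, -0.00586776,  0.00465712]), 'opening': 0.9992973787701893}
scene {'mtx': array([[462.77379014,   0.        , 276.92318198],
       [  0.        , 462.77379014, 211.62543103],
       [  0.        ,   0.        ,   1.        ]]), 'R': array([[-0.2569343 ,  0.96630944,  0.01519303],
       [ 0.69708272,  0.19619178, -0.68962632],
       [-0.66937317, -0.16659786, -0.72400601]]), 't': array([ 0.11670015, -0.38863845,  1.34440705])}
scene red_dot 0.81 [271.9, 185.1, 294
[... 527 characters left out ...]
, 282.22408743],
       [  0.        , 433.13524216, 206.64885172],
       [  0.        ,   0.        ,   1.        ]]), 'R': array([[-5.77528940e-03, -9.99983145e-01,  5.96134418e-04],
       [-9.97623720e-01,  5.72073157e-03, -6.86599327e-02],
       [ 6.86553652e-02, -9.91248818e-04, -9.97639944e-01]]), 't': array([0.06357166, 0.60419583, 1.01434345])}
top red_dot 0.69 [285.3, 219.3, 299.8, 245.6] 292.44160583941607 231.44890510948906
top white_dot 0.82 [334.0, 232.2, 350.4, 255.1] 341.95752895752895 243.988416988417
top green_dot 0.66 [308.6, 228.3, 327.4, 245.8] 317.58964143426294 237.78087649402391
top black_dot 0.77 [257.8, 211.2, 275.4, 239.7] 267.3333333333333 225.46296296296296
0.5
```

View pics/scene1.png

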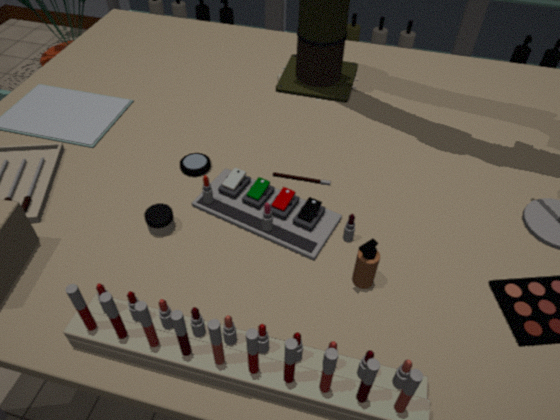

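View pics/top1.png

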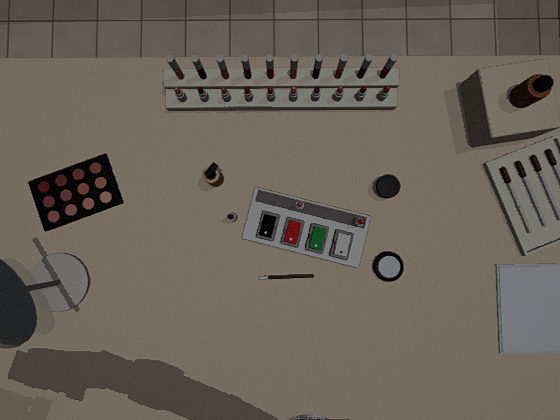

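```bash
python3 - <<'E'
import cv2
a=cv2.imread("pics/scene1.png")[140:290,170:370]; cv2.imwrite("pics/s1c.png",cv2.resize(a,(800,600),interpolation=cv2.INTER_CUBIC))
a=cv2.imread("pics/top1.png")[170:290,230:390]; cv2.imwrite("pics/t1c.png",cv2.resize(a,(800,600),interpolation=cv2.INTER_CUBIC))
E
```

```text
(no output)
```

View pics/s1c.png

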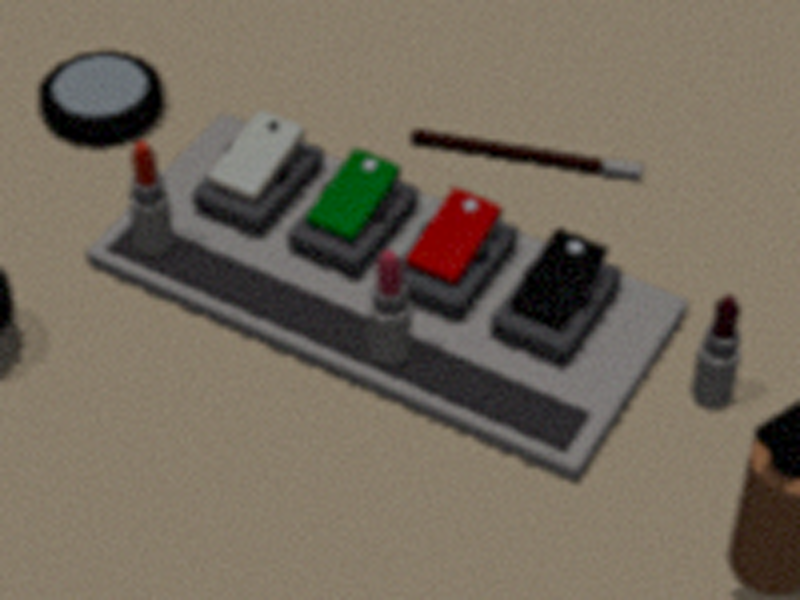

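View pics/t1c.png

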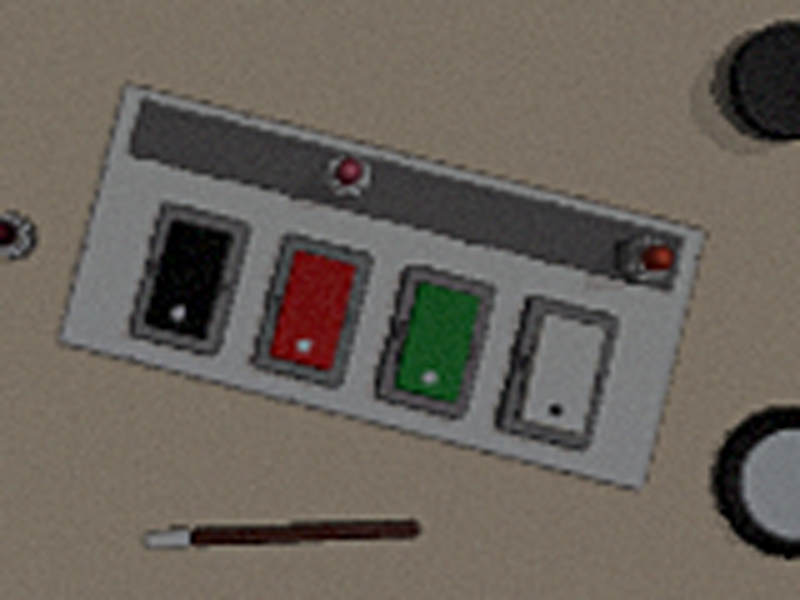

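The top view shows the row as black, red, green, white from left to right. The dots are at about (266,233), (291,239), (316,245) and (341,252). I'll triangulate them with the scene view.

```bash
cat > h.py <<'E'
from plant import r
import numpy as np
from scipy.spatial.transform import Rotation as Ro
def ray(cam,uv):
    c=r.get_calibration(cam); d=c["R"].T@np.linalg.solve(c["mtx"],[*uv,1]); return -c["R"].T@c["t"],d
def atz(cam,uv,z):
    o,d=ray(cam,uv); return o+d*(z-o[2])/d[2]
E
python3 - <<'E'
from h import *
T=dict(black=(265.6,232.6),red=(290.8,239),green=(316,245.4),white=(341,252))
S=dict(black=(313.75,201.5),red=(287.5,191),green=(262.25,181),white=(238,171.25))
D={}
for k in T:
    a=atz("top",T[k],.046);b=atz("scene",S[k],.046);print(k,a.round(4),b.round(4)); D[k]=(a+b)/2
v=D["black"]-D["white"]; print(np.linalg.norm(v)); v/=np.linalg.norm(v); ang=np.arctan2(v[1],v[0]); print("row dir",v,np.degrees(ang))
# corners of the plate z=.012 in top
for p in [(126,86),(704,232),(642,488),(62,344)]: print("corner",atz("top",(p[0]/5+230,p[1]/5+170),.012).round(4))
print("bottle",atz("top",(213,170),.1).round(3))
s=r.get_state(); R=Ro.from_quat(s["eef_rot"]).as_matrix(); print(R.round(3), s["tool_pos"])
xt=R[:,0]; print("tool x deg",np.degrees(np.arctan2(xt[1],xt[0])))
E
```

```text
black [0.5426 0.0991 0.046 ] [0.5457 0.1001 0.046 ]
red [0.5275 0.0407 0.046 ] [0.5305 0.042  0.046 ]
green [ 0.5124 -0.0176  0.046 ] [ 0.5156 -0.0162  0.046 ]
white [ 0.4968 -0.0753  0.046 ] [ 0.5003 -0.0745  0.046 ]
0.1803861688175322
row dir [0.25294942 0.9674795  0.        ] 75.34788761961688
corner [0.6527 0.1251 0.012 ]
corner [ 0.5804 -0.1529  0.012 ]
corner [ 0.4583 -0.1209  0.012 ]
corner [0.5284 0.156  0.012 ]
bottle [0.681 0.213 0.1  ]
[[ 0.297  0.955  0.   ]
 [ 0.955 -0.297 -0.   ]
 [-0.     0.    -1.   ]] [0.18574409 0.59674304 0.23868963]
tool x deg 72.71361586691272
```

```bash
python3 -m jog '[[0,0,0,-0.0073,1],[-0.028,0.029,0,0,1],[-0.028,0.029,0,0,1],[-0.028,0.029,0,0,1],[-0.028,0.029,0,0,1],[-0.028,0.029,0,0,1],[-0.028,0.029,0,0,1],[-0.028,0.029,0,0,1],[-0.028,0.029,0,0,1],[-0.028,0.029,0,0,1],[-0.028,0.029,0,0,1],[-0.028,0.029,0,0,1],[-0.028,0.029,0,0,1],[-0.028,0.029,0,0,1],[-0.028,0.029,0,0,1],[-0.028,0.029,0,0,1],[0,0,0,0,1]]' 20
cat >> h.py <<'E'
def go(name):
    C=np.array([.520,.012]);v=np.array([.253,.9675]);ex=np.array([.9675,-.253])
    t=C+v*dict(red=.03,green=-.03,white=-.09)[name]-.003*ex
    s=r.get_state();R=Ro.from_quat(s["eef_rot"]).as_matrix();p=s["tool_pos"]
    d=np.array([*(t-p[:2]),.06-p[2]])
    print(s["clock"],p.round(4),"target",t.round(4),"tool delta to z=.06",(R.T@d).round(4),"xdeg",np.degrees(np.arctan2(R[1,0],R[0,0])),"f",s["contact_force"].round(2),"op",s["opening"])
E
python3 -c "from h import *;go('red')"
```

```text
clock: 2.2
tool_pos: [0.5031, 0.0738, 0.2386]
eef_rot: [0.795, 0.607, -0.0, 0.002]
contact_force: [-1.3, -0.8, -0.3]
opening: 0.007
2.2 [0.5031 0.0738 0.2386] target [0.5247 0.0418] tool delta to z=.06 [-0.0248  0.0287  0.1788] xdeg 74.73551233818463 f [-1.31 -0.85 -0.33] op 0.0065460671907390695
```

```bash
python3 -m jog '[[-0.025,0.029,0,-0.0015,1],[0,0,0.045,0,1],[0,0,0.045,0,1],[0,0,0.045,0,1],[0,0,0.03,0,1],[0,0,0,0,1],[0,0,0,0,1]]'
python3 - <<'E'
from h import *;import cv2
go('red')
for n in["scene","top","wrist"]:
    im=r.snapshot(n);cv2.imwrite(f"pics/{n}2.png",im[:,:,::-1])
a=cv2.imread("pics/scene2.png")[120:270,170:370]; cv2.imwrite("pics/s2c.png",cv2.resize(a,(800,600),interpolation=cv2.INTER_CUBIC))
E
```

```text
clock: 2.9
tool_pos: [0.522, 0.0495, 0.0741]
eef_rot: [0.788, 0.615, -0.0, -0.0]
contact_force: [1.1, 0.3, -0.3]
opening: 0.008
2.9 [0.522  0.0495 0.0741] target [0.5247 0.0418] tool delta to z=.06 [-0.0068  0.0044  0.0141] xdeg 75.91532123706635 f [ 1.14  0.34 -0.35] op 0.007769815159459352
```

View pics/s2c.png

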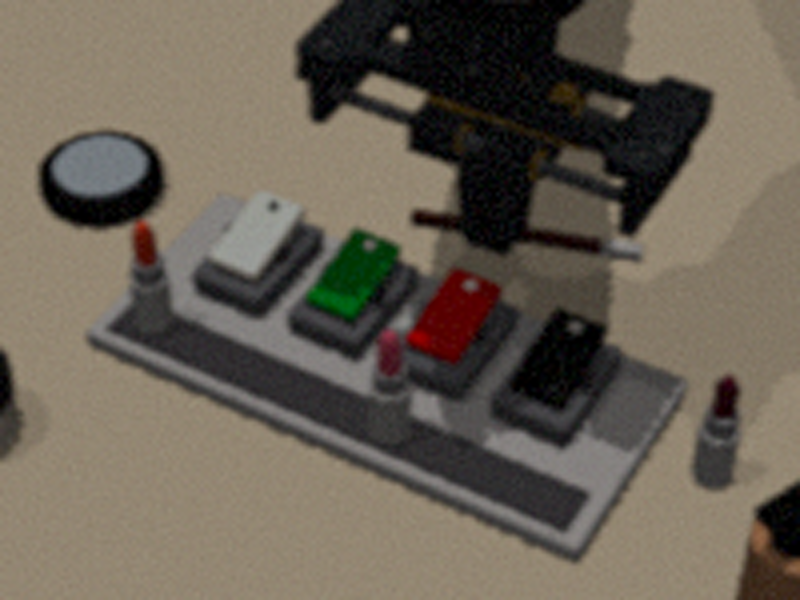

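View pics/wrist2.png

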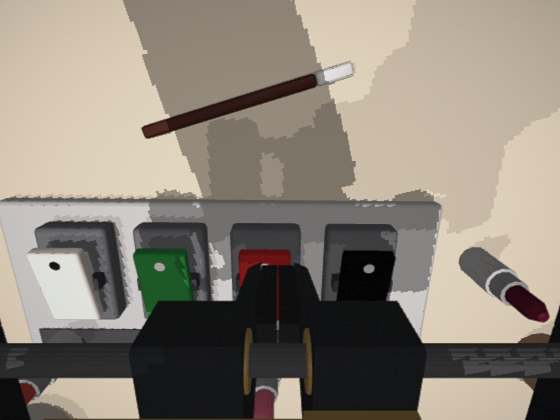

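The scene view shows the shut fingers above and just behind the red dot, slightly toward black. The wrist view shows the white (55,266), green (160,267) and black (369,268) dots. I'll check those against the model.

```bash
python3 - <<'E'
from h import *
for k,uv in dict(white=(55,266),green=(160,267),black=(369,268)).items(): print(k,atz("wrist",uv,.046).round(4))
C=np.array([.520,.012]);v=np.array([.253,.9675])
for k,o in dict(white=-.09,green=-.03,black=.09).items(): print(k,(C+v*o).round(4))
go('red')
E
```

```text
white [ 0.4981 -0.0733  0.046 ]
green [ 0.5132 -0.016   0.046 ]
black [0.5428 0.0988 0.046 ]
white [ 0.4972 -0.0751]
green [ 0.5124 -0.017 ]
black [0.5428 0.0991]
3.05 [0.5234 0.0492 0.0756] target [0.5247 0.0418] tool delta to z=.06 [-0.0069  0.003   0.0156] xdeg 75.87479853662103 f [0.32 0.7  0.71] op 0.005795384181407582
```

```bash
python3 -m jog '[[-0.007,0.005,0,0,1],[0,0,0.01,0,1],[0,0,0,0,1]]'; python3 -c "from h import *;go('red')"
```

```text
clock: 3.35
tool_pos: [0.5249, 0.0401, 0.0632]
eef_rot: [0.789, 0.614, -0.0, -0.0]
contact_force: [-0.8, 1.1, -0.4]
opening: 0.007
3.35 [0.5249 0.0401 0.0632] target [0.5247 0.0418] tool delta to z=.06 [ 0.0016 -0.0007  0.0032] xdeg 75.80957872620706 f [-0.82  1.13 -0.37] op 0.0068409049193391795
```

```bash
python3 -m jog '[[0.001,0,0.006,0,1],[0,0,0.006,0,1],[0,0,0.004,0,1],[0,0,0.004,0,1],[0,0,0.004,0,1],[0,0,0,0,1]]'; python3 -c "from h import *;go('red')"
```

```text
clock: 3.95
tool_pos: [0.5242, 0.0422, 0.0396]
eef_rot: [0.788, 0.615, -0.001, -0.001]
contact_force: [-3.5, 0.5, 5.2]
opening: 0.003
3.95 [0.5242 0.0422 0.0396] target [0.5247 0.0418] tool delta to z=.06 [-0.0003  0.0006 -0.0204] xdeg 75.9244092038058 f [-3.47  0.51  5.17] op 0.003227714590927326
```

```bash
python3 -m jog '[[0,0,0.003,0,1],[0,0,0.002,0,1],[0,0,0,0,1],[0,0,0,0,1]]'; python3 -c "from h import *;go('red')"
```

```text
clock: 4.35
tool_pos: [0.5242, 0.0422, 0.0385]
eef_rot: [0.788, 0.615, -0.0, 0.0]
contact_force: [-10.0, 0.3, 45.5]
opening: 0.009
4.35 [0.5242 0.0422 0.0385] target [0.5247 0.0418] tool delta to z=.06 [-0.0003  0.0006 -0.0215] xdeg 75.93079147347422 f [-9.96  0.25 45.46] op 0.008889360426526795
```

The force climbed to 45 N at z = 38.5 mm, so red is at its stop. I'll lift off and press more gently on the next ones.

```bash
python3 -m jog '[[0,0,-0.01,0,1],[0,0,-0.03,0,1],[0,0,-0.03,0,1],[-0.04,0,0,0,1],[-0.04,0,0,0,1],[-0.04,0,0,0,1],[0,0,0,0,1],[0,0,0,0,1]]'; python3 - <<'E'
from h import *;import cv2
go('white')
im=r.snapshot("scene");a=im[140:290,170:370,::-1]; cv2.imwrite("pics/s3c.png",cv2.resize(a,(800,600),interpolation=cv2.INTER_CUBIC))
E
```

```text
clock: 5.15
tool_pos: [0.4963, -0.0757, 0.1046]
eef_rot: [0.79, 0.614, 0.0, 0.0]
contact_force: [-0.2, 0.8, 0.2]
opening: 0.004
5.15 [ 0.4963 -0.0757  0.1046] target [ 0.4943 -0.0743] tool delta to z=.06 [ 0.0008 -0.0023  0.0446] xdeg 75.71788179790363 f [-0.23  0.85  0.18] op 0.0036552460688420198
```

View pics/s3c.png

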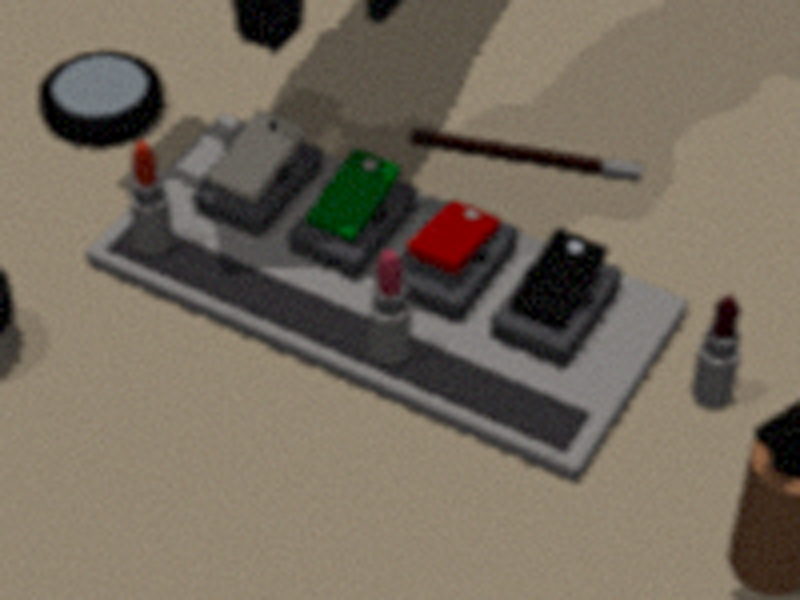

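The red rocker is tipped (crop position 455,235). The others are still off and nothing has moved. Next is white.

```bash
python3 -m jog '[[0.001,-0.002,0.02,0,1],[0,0,0.02,0,1],[0,0,0.01,0,1],[0,0,0,0,1],[0,0,0,0,1]]'; python3 -c "from h import *;go('white')"
```

```text
clock: 5.7
tool_pos: [0.4948, -0.0723, 0.0549]
eef_rot: [0.788, 0.615, 0.0, -0.0]
contact_force: [0.2, 1.1, 0.0]
opening: 0.002
5.7 [ 0.4948 -0.0723  0.0549] target [ 0.4943 -0.0743] tool delta to z=.06 [-0.0021  0.     -0.0051] xdeg 75.95298201192777 f [0.17 1.08 0.04] op 0.002074658809977684
```

```bash
python3 -m jog '[[-0.002,0,0.004,0,1],[0,0,0.004,0,1],[0,0,0.004,0,1],[0,0,0.004,0,1],[0,0,0.0015,0,1],[0,0,0,0,1],[0,0,0,0,1]]'; python3 -c "from h import *;go('white')"
```

```text
clock: 6.4
tool_pos: [0.4929, -0.0751, 0.0389]
eef_rot: [0.789, 0.615, -0.0, 0.0]
contact_force: [-4.9, 1.5, 24.0]
opening: 0.007
6.4 [ 0.4929 -0.0751  0.0389] target [ 0.4943 -0.0743] tool delta to z=.06 [ 0.0011  0.0011 -0.0211] xdeg 75.88733591354875 f [-4.89  1.47 23.99] op 0.0070938405508775585
```

White reached its stop, with 24 N at z = 38.9 mm. I'll lift and move over green.

```bash
python3 -m jog '[[0,0,-0.01,0,1],[0,0,-0.03,0,1],[0,0,-0.03,0,1],[0.03,0,0,0,1],[0.03,0,0,0,1],[0,0,0,0,1],[0,0,0,0,1]]'; python3 - <<'E'
from h import *;import cv2
go('green')
im=r.snapshot("scene");a=im[140:290,170:370,::-1]; cv2.imwrite("pics/s4c.png",cv2.resize(a,(800,600),interpolation=cv2.INTER_CUBIC))
E
```

```text
clock: 7.1
tool_pos: [0.5088, -0.0164, 0.1071]
eef_rot: [0.788, 0.615, 0.0, 0.0]
contact_force: [0.4, -0.3, 0.2]
opening: 0.006
7.1 [ 0.5088 -0.0164  0.1071] target [ 0.5095 -0.0163] tool delta to z=.06 [0.0003 0.0006 0.0471] xdeg 75.96050849971634 f [ 0.37 -0.35  0.24] op 0.006188550741489139
```

View pics/s4c.png

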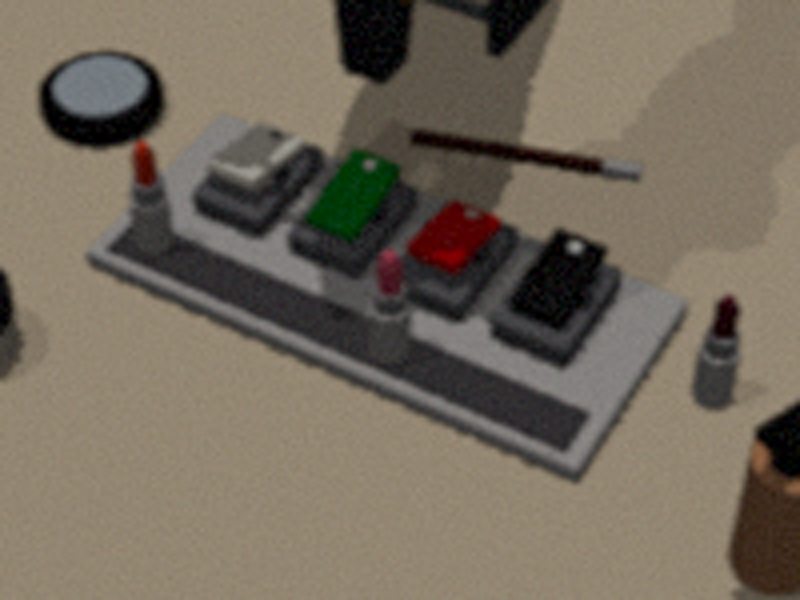

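The white rocker (255,160) and red rocker (455,235) are both tipped. Green and black are still off. Now I'll press green.

```bash
python3 -m jog '[[0,0,0.02,0,1],[0,0,0.02,0,1],[0,0,0.012,0,1],[0,0,0,0,1],[0,0,0,0,1]]'; python3 -c "from h import *;go('green')"
```

```text
clock: 7.65
tool_pos: [0.5085, -0.0174, 0.0553]
eef_rot: [0.789, 0.615, -0.0, 0.0]
contact_force: [0.8, 0.3, 0.6]
opening: 0.005
7.65 [ 0.5085 -0.0174  0.0553] target [ 0.5095 -0.0163] tool delta to z=.06 [ 0.0014  0.0007 -0.0047] xdeg 75.83472074667735 f [0.82 0.26 0.62] op 0.004944995242654113
```

```bash
python3 -m jog '[[0.001,0,0.004,0,1],[0,0,0.004,0,1],[0,0,0.004,0,1],[0,0,0.004,0,1],[0,0,0.0015,0,1],[0,0,0,0,1],[0,0,0,0,1]]'; python3 -c "from h import *;go('green')"
```

```text
clock: 8.35
tool_pos: [0.5081, -0.0155, 0.0389]
eef_rot: [0.788, 0.615, -0.0, -0.0]
contact_force: [-5.9, 0.9, 18.1]
opening: 0.002
8.35 [ 0.5081 -0.0155  0.0389] target [ 0.5095 -0.0163] tool delta to z=.06 [-0.0004  0.0015 -0.0211] xdeg 75.91723060419672 f [-5.91  0.91 18.1 ] op 0.0020152445414061923
```

```bash
python3 -m jog '[[0,0,-0.01,0,1],[0,0,-0.03,0,1],[0,0,-0.04,0,1],[0,0,-0.04,0,1],[0,-0.03,-0.03,0,1],[0,0,0,0,1],[0,0,0,0,1]]'; python3 - <<'E'
from h import *;import cv2
go('green')
im=r.snapshot("scene");cv2.imwrite("pics/scene5.png",im[:,:,::-1]);a=im[140:290,170:370,::-1]; cv2.imwrite("pics/s5c.png",cv2.resize(a,(800,600),interpolation=cv2.INTER_CUBIC))
E
```

```text
clock: 9.05
tool_pos: [0.4801, -0.0088, 0.1883]
eef_rot: [0.789, 0.615, 0.001, 0.001]
contact_force: [0.6, 0.1, -0.2]
opening: 0.005
9.05 [ 0.4801 -0.0088  0.1883] target [ 0.5095 -0.0163] tool delta to z=.06 [-1.000e-04  3.010e-02  1.283e-01] xdeg 75.87410135940098 f [ 0.6   0.14 -0.23] op 0.005222887389425239
```

View pics/s5c.png

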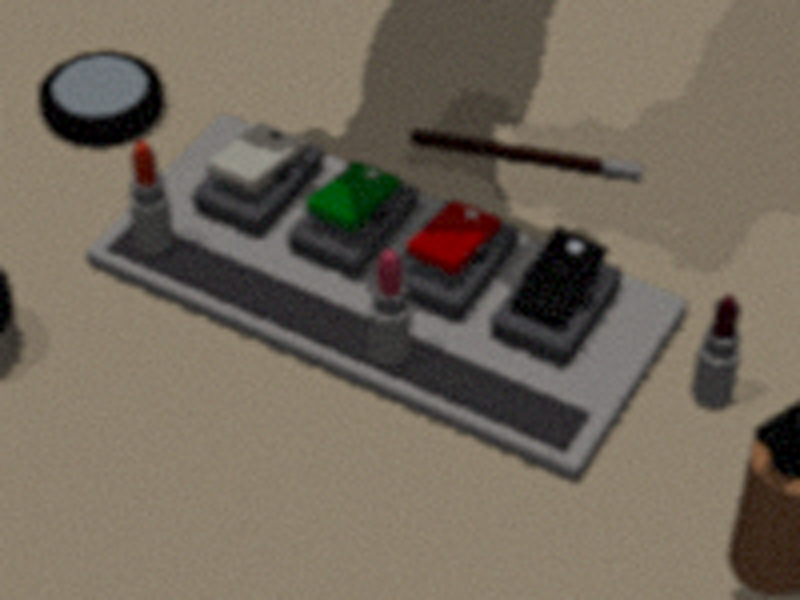

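White, green and red are all tipped by the same amount, black is still off, and the goods have not moved. I'm handing in.

```bash
python3 -c "
from plant import r
print(r.finish_job())"
```

```text
the job is handed in; nothing more can be done
None
```

I pressed the red, white and green rockers fully on, in that order, using the shut fingertips at each dot, and handed the job in after about 9 s of the 40 s allowed.

- **Stops reached:** each press ended on a hard stop with the fingertips at about 38.5–38.9 mm. The upward force was 45 N on red, 24 N on white and 18 N on green, against the 2–4 N needed to tip a rocker.
- **Red press:** this went harder than I intended. It stayed below the 120 N wrist limit. I took the 40 N limit to cover only the arm and gripper body, not the fingertips, but nothing reported whether that is how it is judged.
- **Final picture:** the last scene view shows red, white and green tipped and black still raised at its dot end. The lipsticks, compact, pencil and the part of the bottle in view had not visibly moved. The jar was only partly in that view, and no measured distances were taken for any of the goods.
- **Arm at hand-in:** it was clear of everything, about 0.19 m above the counter.
- **Disagreement:** the top and scene cameras placed the dots about 3 mm apart. I aimed within that range, about 3 mm outward of the dot positions, and the wrist camera agreed to within 2 mm.

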